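# Lock the shaker's drive shaft for transport

### The job

Lock the bench shaker's shaft so that it can be carried away: push the red peg round with the fingertips until the slot across the round locking disc lines up with the steel locking bar, then push on the blue end plate to slide the bar through the slot and into the keeper beyond, until the end plate comes up against the bar's guide. Only push: do not lift the bar out of its track, leave the other things on the bench where they are, and draw back clear of everything at the end.

Things in the scene. Friction and masses are not known exactly. Their poses are not given: they have to be found in the camera images.
- shaker: Bench shaker, fixed, 330 mm long (y -90 to +240 in its frame). Origin: on the worktop under the disc's axis; z up, x towards the rear. Grey front deck x -55 to +62 mm, top 25 mm above the worktop. White drive housing behind it to x +136, 48 mm high; on its mat a petri dish (top 64 mm) near y +130. The bar slides on the deck along x = 0 in the -y direction: track, guide, disc, keeper.
- guide_end (a point): Middle of the guide's +y end, 25 mm above the worktop, at shaker (0, +94) mm, where the end plate stops. Aluminium guide: a strapped tunnel from y +94 to +46, 43 mm wide, top 19.5 mm above the deck. The open track beyond it (y +94 to +231) has side rails 9 mm above the deck, 7.5 to 13.5 mm either side of the line. Axes as the shaker's.
- keeper_mouth (a point): Middle of the keeper's mouth, 25 mm above the worktop, at shaker (0, -45) mm. Aluminium keeper: a strapped socket from y -45 to -76, closed beyond -71, 44 mm wide, top 19.5 mm above the deck, 15 to 18 mm wide inside behind a flared mouth. Axes as the shaker's.
- lock_disc (a joint): Disc angle, rad, growing anticlockwise from above. Slot in line with the bar at 0 (peg on the shaker's -x side) and equally at pi (peg on +x); either will do. At angle a the peg is at shaker (-28 cos a, -28 sin a) mm. Starts between 0.65 and 2.49; stops at -0.25 and pi + 0.25. Steady friction, about 3 N at the peg; stays where left. The tapered bar still enters 0.15 rad out of line.
- disc_centre (a point): Centre of the dark locking disc's upper face, on its axis, 46 mm above the worktop. Disc 80 mm across, 20 mm thick, cut right across by a slot 16 mm wide with a yellow floor and mouths flared to 26 mm. y axis along the slot, -x axis towards the peg.
- peg_top (a point): Top of the red peg on the disc: upright, 12 mm across, standing 33 mm above the disc's face (its top is 79 mm above the worktop), 28 mm from the disc's axis at right angles to the slot.
- bar: Loose steel bar, about 0.15 kg, along its y: 160 mm long, 12 wide, 14 high, on the deck in its track, nose to -y. Origin: middle of its length, underside. At its +y end the blue end plate: 36 mm wide, y +72 to +80, 10 to 46 mm above the underside. Starts with the nose 6 to 26 mm from the disc; home, plate against guide, when the origin is at shaker y = +22 mm. Slides with about 1 N, 1.5 mm side play.
- bar_nose (a point): Tip of the bar's tapered nose (6 mm wide, widening to 12 mm in 14 mm), 7 mm above the bar's underside. When home it is at shaker y = -58 mm, inside the keeper.
- push_face (a point): Centre of the outer (+y) face of the blue end plate, 28 mm above the bar's underside (53 mm above the worktop): the face to push on. When home it is at shaker y = +102 mm.
- petri_0: Clear petri dish, 62 mm across, 14 mm high, loose on the shaker's mat; leave it. Origin under its centre.
- vial_0: White screw-cap vial, 27 mm across, 58 mm high, loose in front of the shaker; leave it. Origin under its centre.
- dropper_bottle_1: Amber dropper bottle with black top, 33 mm across, 100 mm high, loose beside the shaker's keeper end; leave it. Origin under its centre.
- beaker_mid: Clear beaker, 105 mm across, 121 mm high, loose at the right; leave it. Origin under its centre.
- wash_bottle: White wash bottle with blue cap, 60 x 92 mm, 192 mm high, loose at the right; leave it. Origin under its centre.
- weight_0: Brass weight, 24 mm across, 26 mm high, loose at the right; leave it. Origin under its centre.
- marker_0: Blue marker pen, 132 mm long, lying loose at the left; leave it. Origin under its centre.

How it is judged (in metres and radians):
On the way, in this order (a step that is already met when the one before it is completed fails the run):
1. the slot in the disc is in line with the bar ((value of joint lock_disc between -0.15 and 0.15 rad or value of joint lock_disc between 2.99159 and 3.29159 rad)), for 0.1 s.
2. the bar is through the slot and in the keeper (y of bar_nose in the frame of shaker below -0.053 m and x of bar_nose in the frame of shaker between -0.006 and 0.006 m and z of bar_nose in the frame of shaker below 0.038 m), for 0.2 s.
At the end, for the whole second after the job is handed in: The bar lies level on the deck and at rest, through the disc's slot, its nose in the keeper and its end plate within 5 mm of the guide; the disc's slot is within 0.12 rad of the bar's line (either way round) (all of step 2 and (value of joint lock_disc between -0.12 and 0.12 rad or value of joint lock_disc between 3.02159 and 3.26159 rad) and z of bar in the frame of shaker below 0.029 m and angle between bar's own z axis and vertical below 0.05 rad and linear speed of bar below 0.01 m/s); the robot touches nothing.
It fails at once if the bar is lifted (8 mm) or tipped (0.12 rad) out of its track (z of bar in the frame of shaker above 0.033 m or z of push_face in the frame of shaker above 0.065 m or angle between bar's own z axis and vertical above 0.12 rad).
It fails at once if another thing on the bench is moved more than 20 mm (distance of any of petri_0, vial_0, dropper_bottle_1, beaker_mid, wash_bottle, weight_0, marker_0 from where it was at the start of the episode above 0.02 m).
It also fails if it takes over 48 s, if anything falls off the work surface, if the arm or the gripper's body presses on something with over 40 N, if the wrist force passes 120 N, or if a joint passes its speed limit or range.

### The arm

A 6-joint arm with a two-finger parallel gripper is mounted at the origin on a cart in front of the work surface, level with it; the furniture and walls round the work are solid. World frame = base frame: x ahead of the robot, y to its left, z up, the work surface at z = 0. Lengths are in m, angles in degrees, forces in N, time in s.
With the tool pointing down it reaches from about 0.25 to 0.725 m from the base axis. Payload 9.7 kg.
Tool frame: the origin (TCP) lies midway between the tips of the shut fingers; the grasp point (between the pads) lies 19 mm behind it (bot.pinch_z is the distance from the TCP to the grasp point, in m); z points along the fingers, y is the line along which they close (so a half turn about z gives the same grasp; the last joint's range is limited). The gripper opens to 85 mm and grips with 20 to 120 N. Pads are 22 mm wide; open, the fingers measure 114 mm over their backs; the gripper's body (76 mm by 85 mm) begins 54 mm behind the grasp point. The pads swing forward as they close: fully open they stand 13 mm farther back than shut.
Start: joints at [-63.713, 4.979, 10.078, 95.1, 0, 90], TCP at [0.244, -0.493, 0.196] pointing down, gripper open.
Joint ranges: [-179.16, 179.16], [-48.56, 103.87], [-65.8, 70.77], [-126.05, 130.52], [-82.76, 87.17], [-180, 180]. Speed limits (degrees/s): [127.2, 127.2, 147.25, 180, 180, 180].

### API

Orientations are given as [roll, pitch, yaw] about the fixed x, y, z axes, in that order (R = Rz(yaw) Ry(pitch) Rx(roll)).
In Python, from workcell import sensors, camera, camera_params, ticket, bot gives the robot as it stands.
- The arm moves only by the shell command python3 -m jog 'ROWS' [FORCE]. ROWS is JSON, a list that holds one entry, the list of rows, each a list of 5 numbers: the shift along the world's x, y, z in units of 50 mm (1.0 is 50 mm), then the turn about the world's z in units of 5 degrees (1.0 is 5 degrees), then the opening, from 0 (shut) to 1 (fully open). In form: [[[tx, ty, tz, yaw, grip], ...]]. A call has 1 to 8 rows; each row shifts and turns the commanded pose from where the row before left it; what a row does not reach is not made up. A row lasts 1/10 s, in which the tool goes at most 50 mm and 8.59 degrees, less where a joint would pass 70% of its speed; a pose out of reach is approached as far as the arm can. A call is refused whole if a number of a shift passes 1 or a number of a turn 1, either way. A call with a gripper value outside its range is refused whole. The fingers move at their own pace and stop on an object; FORCE is the grip in N (left out, the last holds). Time passes only in rows, so rows that do not move let the fingers close. It gives the time, the measured TCP pose, the force, the opening and the grip force at its end, in the units of the state.
- sensors.get_obs(): the state, without advancing time (a new reading comes with each control period).
- camera(name): name is "scene" or "top" or "wrist"; returns the picture (480x640x3 uint8, blue, green, red); there is no depth.
- camera_params(name): a dict with "fx", "fy", "cx", "cy" (pixels), "T" (4x4, takes a point from camera to world coordinates); the wrist camera has in their place "tool_from_camera" (4x4, takes a point from camera to tool coordinates, whose origin is the TCP and whose axes are the flange's). Camera axes: x right, y down, z forward; pixel columns grow to the right and rows downward; lengths in m; the calibration is good to about 2 mm. The wrist camera is an equidistant fisheye: a pixel r from the principal point sees the ray r / f radians off the axis. A picture is of the moment at which its call begins: read the wrist's pose just before it. camera_params takes no time and is no camera call.
- ticket.job_done(): hands the job in; it is judged then, once.
The state is a dict: "time": time; "q": joint angles; "qd": joint speeds; "joint_efforts": joint torques, N m; "ee_pos": TCP position; "tcp_rot": TCP orientation; "wrist_force": force on the tool from outside, world axes, zero at the start; "torque": the same for the moment, N m; "opening": finger opening in m; "grasp_force": force on a finger pad.
Only numpy, scipy, OpenCV 4.12 (cv2) and the standard library are available. Lean on these libraries where they do the work, as an engineer would, in place of code of your own. Each camera call takes 0.05 s, during which the arm holds its last target. There are 200 camera calls.

## Working session

There is one attempt and no reset: what is moved stays moved. The work goes in short steps, Python scripts to look and compute and a shell command to move; the robot and the scene stay as the last step left them, time stands still between calls to the robot, and variables do not carry over. Pictures are saved under pics/ and viewed, at most 15 in all, crops included, and the job is handed in when it is done.

```bash
mkdir -p pics; ls; python3 - <<'E'
from workcell import sensors,camera,camera_params
import cv2,numpy as np
o=sensors.get_obs();print(o['time'],o['ee_pos'],o['tcp_rot'],o['opening'])
for n in('scene','top'):
    im=camera(n);cv2.imwrite(f'pics/{n}0.png',im);p=camera_params(n);print(n,p['fx'],p['cx'],p['cy'],np.round(p['T'],3).tolist())
E
```

```text
pics
0.0 [ 0.2434257  -0.49286903  0.19518092] [-1.79922618e+02  2.27506491e-03  2.62835899e+01] 0.08546803786117754
scene 456.4262426390445 313.33050210986846 234.47281425912792 [[-0.405, -0.653, 0.64, -0.323], [-0.914, 0.284, -0.288, 0.528], [0.006, -0.702, -0.712, 1.048], [0.0, 0.0, 0.0, 1.0]]
top 463.7779906272302 321.1042791442967 241.58935027073917 [[-0.004, -0.99, 0.139, 0.316], [-1.0, 0.004, 0.004, 0.094], [-0.004, -0.139, -0.99, 1.667], [0.0, 0.0, 0.0, 1.0]]
```

View pics/top0.png

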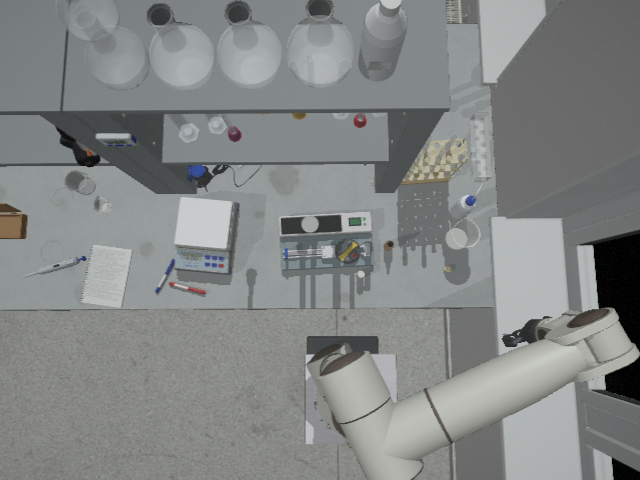

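View pics/scene0.png

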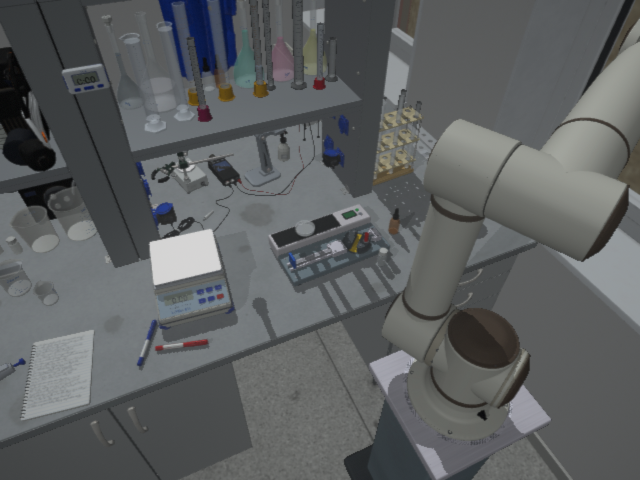

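```bash
cat > h.py <<'E'
import numpy as np,cv2
from workcell import sensors,camera,camera_params
def plane(n,px,z):
    p=camera_params(n);T=np.array(p['T']);d=T[:3,:3]@np.array([(px[0]-p['cx'])/p['fx'],(px[1]-p['cy'])/p['fy'],1])
    return T[:3,3]+d*(z-T[2,3])/d[2]
def proj(n,P):
    p=camera_params(n);c=np.linalg.inv(p['T'])@np.r_[P,1];return [p['fx']*c[0]/c[2]+p['cx'],p['fy']*c[1]/c[2]+p['cy']]
def blobs(im,box,f,amin=4):
    x0,y0,x1,y1=box;c=im[y0:y1,x0:x1].astype(int);m=f(c[...,0],c[...,1],c[...,2]).astype(np.uint8)
    n,l,s,ce=cv2.connectedComponentsWithStats(m)
    return [(np.round(ce[i]+[x0,y0],1).tolist(),(s[i]+[x0,y0,0,0,0]).tolist()) for i in range(1,n) if s[i,4]>=amin]
E
python3 - <<'E'
from h import *
t=cv2.imread('pics/top0.png');s=cv2.imread('pics/scene0.png')
red=lambda b,g,r:(r>1.8*g)&(r>1.8*b)&(r>60)
blue=lambda b,g,r:(b>1.8*r)&(b>90)
yel=lambda b,g,r:(r>1.6*b)&(g>1.3*b)&(r>90)
for n,im,box in(('top',t,(270,205,380,280)),('scene',s,(262,200,395,285))):
    for k,f in(('red',red),('blue',blue),('yel',yel)):print(n,k,blobs(im,box,f,2))
a=cv2.resize(t[205:285,270:400],None,fx=6,fy=6,interpolation=cv2.INTER_CUBIC)
cv2.imwrite('pics/topc.png',a)
b=cv2.resize(s[200:290,262:412],None,fx=5,fy=5,interpolation=cv2.INTER_CUBIC);cv2.imwrite('pics/scenec.png',b)
E
```

```text
top red [([353.9, 254.9], [353, 254, 3, 3, 8])]
top blue [([285.5, 252.8], [285, 248, 2, 11, 21])]
top yel [([347.4, 250.8], [338, 242, 19, 19, 100])]
scene red [([365.9, 236.6], [364, 233, 4, 8, 25])]
scene blue [([291.3, 256.5], [289, 252, 6, 10, 33])]
scene yel [([391.5, 228.0], [391, 228, 2, 1, 2]), ([358.8, 235.6], [357, 234, 5, 5, 17]), ([354.0, 248.2], [351, 244, 6, 8, 32])]
```

View pics/topc.png

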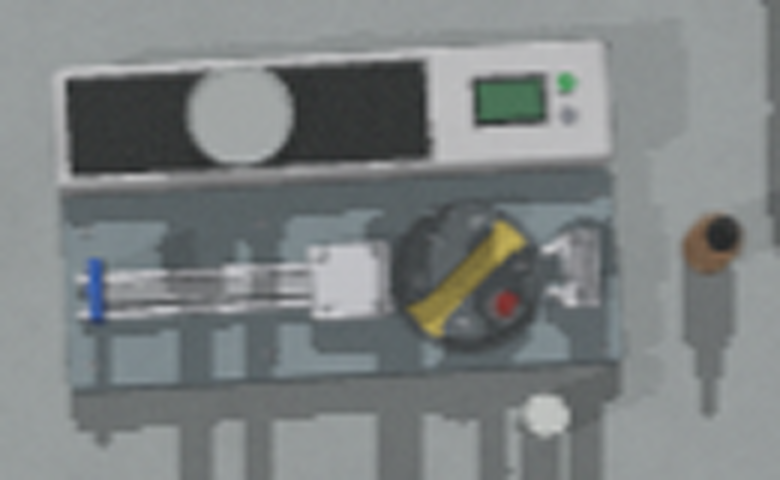

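View pics/scenec.png

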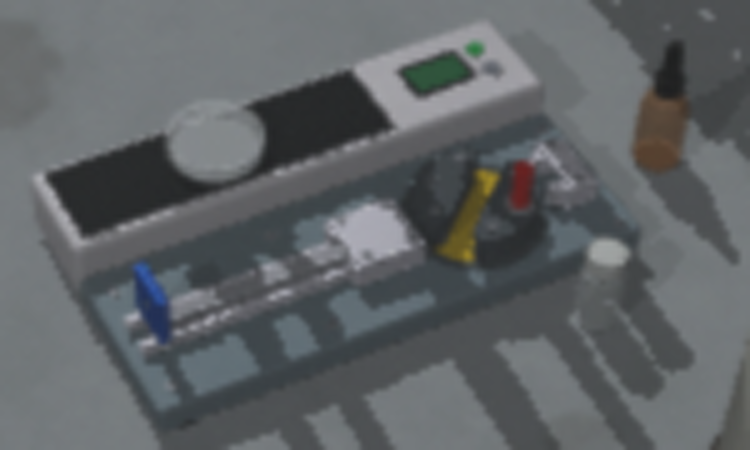

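```bash
python3 - <<'E'
from h import *
tc=lambda x,y:(270+x/6-.42,205+y/6-.42)
sc=lambda x,y:(262+x/5-.4,200+y/5-.4)
W=[];S=[]
for n,f,pts in(('top',tc,[((55,70),(136,240)),((606,40),(136,-90)),((612,160),(62,-90)),((65,188),(62,240))]),('scene',sc,[((33,178),(136,240)),((488,22),(136,-90)),((545,84),(62,-90)),((78,242),(62,240))])):
  w=[];s=[]
  for p,q in pts:w.append(plane(n,f(*p),.048)[:2]);s.append(np.array(q)/1e3)
  w=np.array(w);s=np.array(s);wc=w-w.mean(0);s0=s-s.mean(0)
  a=np.arctan2((s0[:,0]*wc[:,1]-s0[:,1]*wc[:,0]).sum(),(s0*wc).sum());R=np.array([[np.cos(a),-np.sin(a)],[np.sin(a),np.cos(a)]])
  o=w.mean(0)-R@s.mean(0);print(n,'yaw',np.degrees(a),'o',o,'res',np.round((w-o-s@R.T)*1e3,1).tolist())
for n,p,b,y in(('top',(353.9,254.9),(285.5,252.8),(347.4,250.8)),('scene',(365.6,234),(291.3,256.5),None)):
  print(n,'peg',plane(n,p,.077 if n=='top' else .068),'blue',plane(n,b,.06 if n=='top' else .053),'disc',y and plane(n,y,.03))
print('vial',plane('top',tc(547,414),.058),'drop',plane('top',tc(724,234),.1))
E
```

```text
top yaw 2.8487453053420575 o [0.51230586 0.00502869] res [[-1.4, -1.2], [-1.1, 1.9], [0.7, 3.3], [1.8, -4.0]]
scene yaw 2.4382768264223293 o [0.50868937 0.0075135 ] res [[-5.9, -1.5], [-3.7, 4.3], [2.7, 1.9], [6.8, -4.7]]
top peg [ 0.49235843 -0.01286907  0.077     ] blue [0.50260432 0.22440942 0.06      ] disc [0.5123327  0.00686012 0.03      ]
scene peg [ 0.49689117 -0.01411905  0.068     ] blue [0.51464613 0.22093935 0.053     ] disc None
vial [ 0.4292119 -0.0370067  0.058    ] drop [ 0.5280833  -0.13566407  0.1       ]
```

```bash
python3 -m jog '[[[0.15,0.95,0,-0.8,0],[0.15,0.95,0,-0.8,0],[0.15,0.95,0,-0.8,0],[0.2,0.95,0,-0.8,0],[0.3,0.95,0,-0.8,0],[0.6,0.9,0,-0.72,0],[0.7,0.9,0,0,0],[0.7,0.9,0,0,0]]]'
python3 -m jog '[[[0.8,0.7,0,0,0],[0.8,0.5,0,0,0],[0,0,0,0,0],[0,0,0,0,0]]]'
python3 - <<'E'
from h import *
o=sensors.get_obs();print(o['time'],o['ee_pos'],o['tcp_rot'],o['opening']);cv2.imwrite('pics/w1.png',camera('wrist'));p=camera_params('wrist');print({k:np.round(v,4).tolist() for k,v in p.items()})
E
```

```text
time: 0.9
ee_pos: [0.3808, -0.1332, 0.196]
tcp_rot: [180.0, -0.0, 2.7]
wrist_force: [2.0, -1.8, 0.3]
opening: -0.0002
grasp_force: 0.0
time: 1.3
ee_pos: [0.4578, -0.0764, 0.195]
tcp_rot: [-180.0, 0.1, 2.8]
wrist_force: [-1.0, 0.1, 0.1]
opening: -0.0002
grasp_force: 0.0
1.3 [ 0.45782661 -0.07642033  0.19499588] [-1.79979125e+02  1.27921888e-01  2.81150324e+00] -0.0002043020305910389
{'fx': 371.6483, 'fy': 371.6483, 'cx': 325.7582, 'cy': 244.6663, 'tool_from_camera': [[0.0001, -0.9554, -0.2954, 0.0745], [1.0, -0.0004, 0.0016, -0.001], [-0.0017, -0.2954, 0.9554, -0.1766], [0.0, 0.0, 0.0, 1.0]]}
```

View pics/w1.png

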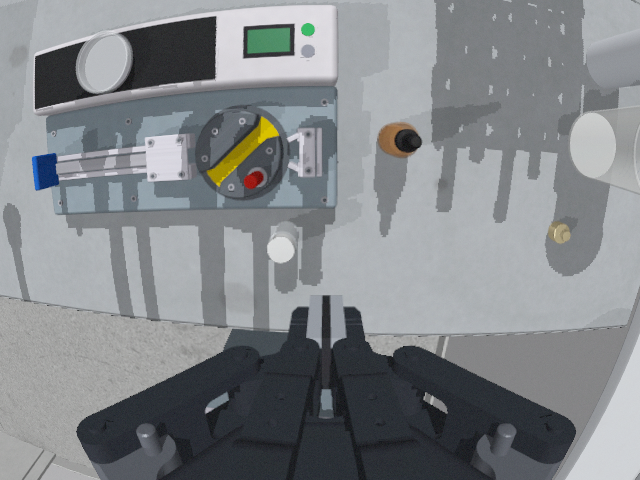

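```bash
cat >> h.py <<'E'
from scipy.spatial.transform import Rotation as Ro
def wplane(o,px,z):
    p=camera_params('wrist');u=np.array([px[0]-p['cx'],px[1]-p['cy']]);r=np.hypot(*u);t=r/p['fx']
    d=np.r_[u/r*np.sin(t),np.cos(t)];M=np.array(p['tool_from_camera']);R=Ro.from_euler('xyz',o['tcp_rot'],degrees=True).as_matrix()
    c=R@M[:3,3]+o['ee_pos'];d=R@M[:3,:3]@d;return c+d*(z-c[2])/d[2]
red=lambda b,g,r:(r>2*g)&(r>2*b)&(r>80)
blue=lambda b,g,r:(b>1.8*r)&(b>90)
yel=lambda b,g,r:(r>1.6*b)&(g>1.3*b)&(r>100)
E
python3 - <<'E'
from h import *
im=cv2.imread('pics/w1.png');o=dict(ee_pos=[0.45783,-0.07642,0.195],tcp_rot=[-179.979,.128,2.8115])
for f in(red,blue,yel):print(blobs(im,(0,0,330,260),f,40))
w=lambda p,z:np.round(wplane(o,p,z)[:2],4)
print('deck corners',w((336,86),.025),w((336,208),.025),w((57,214),.025),'disc',w((241,152),.046))
print('peg',w((251,181),.079),'slot ends',w((270,127),.033),w((215,178),.033))
print('keeper',w((317,128),.0445),w((317,175),.0445),'guide',w((188,136),.0445),w((190,179),.0445),w((147,137),.0445),w((148,181),.0445))
E
```

```text
[([253.0, 179.5], [244, 171, 19, 18, 238])]
[([44.5, 170.8], [32, 153, 27, 37, 782])]
[([242.5, 150.5], [207, 116, 72, 71, 1346]), ([249.7, 181.2], [245, 173, 10, 15, 53])]
deck corners [ 0.5765 -0.0795] [ 0.4617 -0.0855] [0.4468 0.2349] disc [0.5132 0.0016]
peg [ 0.492  -0.0144] slot ends [ 0.5358 -0.0218] [0.4877 0.0296]
keeper [ 0.5361 -0.0645] [ 0.4947 -0.0664] guide [0.5278 0.0525] [0.4881 0.0508] [0.5282 0.0952] [0.4861 0.0951]
```

```bash
python3 -m jog '[[[0.6,0.4,-0.4,0,0],[0,0,-0.8,0,0],[0,0,-0.8,0,0],[0,0,-0.6,0,0],[0,0,-0.2,0,0],[0,0,0,0,0],[0,0,0,0,0]]]'
python3 - <<'E'
from h import *
o=sensors.get_obs();print(o['ee_pos'],o['wrist_force']);im=camera('wrist');cv2.imwrite('pics/w2.png',im[:,:500])
E
```

```text
time: 2.05
ee_pos: [0.4884, -0.0578, 0.0578]
tcp_rot: [180.0, -0.1, 2.6]
wrist_force: [0.5, 0.1, 0.7]
opening: -0.0001
grasp_force: 0.0
[ 0.48839892 -0.05781702  0.05782275] [0.5115588  0.12855498 0.6901874 ]
```

View pics/w2.png

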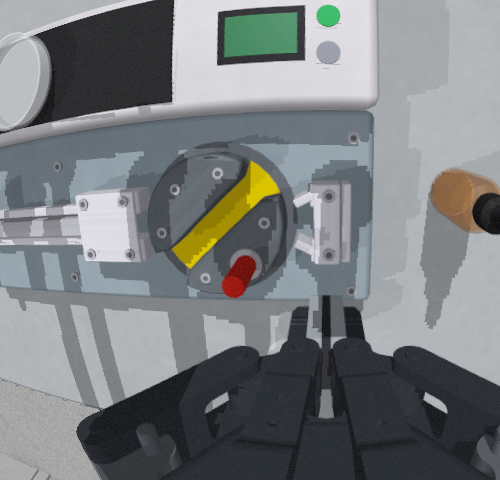

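```bash
for i in 1; do python3 -m jog '[[[0,0.2,0,0,0],[0,0.16,0,0,0],[0,0,0,0,0]]]'; python3 -m jog '[[[0,0.08,0,0,0],[0,0,0,0,0]]]';python3 -m jog '[[[0,0.08,0,0,0],[0,0,0,0,0]]]';python3 -m jog '[[[0,0.08,0,0,0],[0,0,0,0,0]]]'; done | egrep 'ee_pos|force'
```

```text
ee_pos: [0.4882, -0.038, 0.0565]
wrist_force: [0.4, -0.6, 0.3]
grasp_force: 0.0
ee_pos: [0.4879, -0.0347, 0.0559]
wrist_force: [0.1, -0.3, -0.2]
grasp_force: 0.0
ee_pos: [0.4878, -0.0309, 0.0558]
wrist_force: [-0.4, -0.3, 0.5]
grasp_force: 0.0
ee_pos: [0.4878, -0.0269, 0.0559]
wrist_force: [0.7, 0.6, -0.4]
grasp_force: 0.0
```

```bash
(python3 -m jog '[[[0,0.06,0,0,0],[0,0,0,0,0]]]'; python3 -m jog '[[[0,0.06,0,0,0],[0,0,0,0,0]]]';python3 -m jog '[[[0,0.06,0,0,0],[0,0,0,0,0]]]') | egrep 'ee_pos|t_force'
python3 - <<'E'
from h import *
o=sensors.get_obs();print(o['ee_pos'],o['wrist_force']);im=camera('wrist');cv2.imwrite('pics/w3.png',cv2.resize(im[110:350,80:400],None,fx=2,fy=2))
E
```

```text
ee_pos: [0.4878, -0.0239, 0.0559]
wrist_force: [-0.0, 0.1, 0.7]
ee_pos: [0.4878, -0.0209, 0.0559]
wrist_force: [0.1, -0.4, 0.4]
ee_pos: [0.4878, -0.0179, 0.0559]
wrist_force: [-0.3, 0.0, -0.4]
[ 0.4878235  -0.01790989  0.05588123] [-0.32768759  0.02752477 -0.38863826]
```

View pics/w3.png

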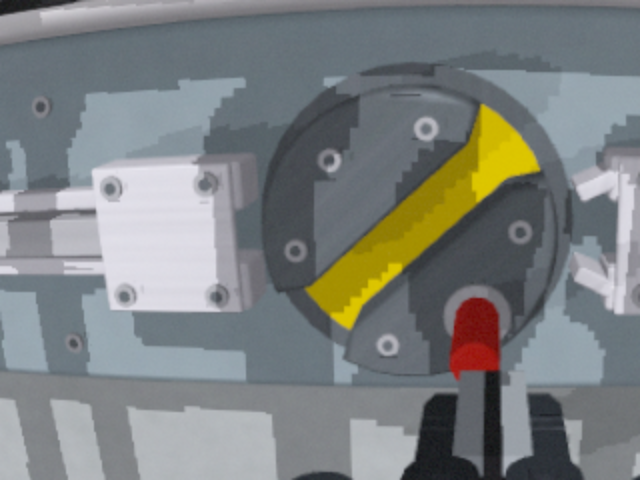

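```bash
python3 - <<'E'
from h import *
o=sensors.get_obs();w=lambda p,z:np.round(wplane(o,p,z)[:2],4)
print('peg top',w((316,297),.079),'base',w((319,267),.046),'tip edge',w((325,296),.056))
d=lambda x,y:(80+x/2,110+y/2)
print('disc',w(d(417,219),.046),w(d(417,219),.026),'slot',w(d(512,135),.033),w(d(328,310),.033))
print('guide',w(d(235,160),.0445),w(d(240,308),.0445))
E
```

```text
peg top [ 0.4897 -0.0128] base [ 0.492  -0.0135] tip edge [ 0.4797 -0.0173]
disc [0.5174 0.0033] [0.5125 0.0051] slot [ 0.5387 -0.0205] [0.4861 0.0301]
guide [0.5313 0.0528] [0.4896 0.0533]
```

```bash
python3 - <<'E'
from h import *
o=sensors.get_obs();s=camera('scene');P=o['ee_pos'];print(proj('scene',P),proj('scene',[.491,-.013,.079]),proj('scene',[.491,-.013,.046]))
a=cv2.resize(s[170:270,290:450],None,fx=5,fy=5,interpolation=cv2.INTER_CUBIC)
u=proj('scene',P);cv2.circle(a,(int((u[0]-290)*5),int((u[1]-170)*5)),4,(0,255,0),1);cv2.imwrite('pics/s4.png',a)
E
```

```text
[np.float64(367.8050304760424), np.float64(238.38946340723066)] [np.float64(366.53380702769607), np.float64(232.80692667566342)] [np.float64(365.56702447543415), np.float64(240.44291029310702)]
```

View pics/s4.png

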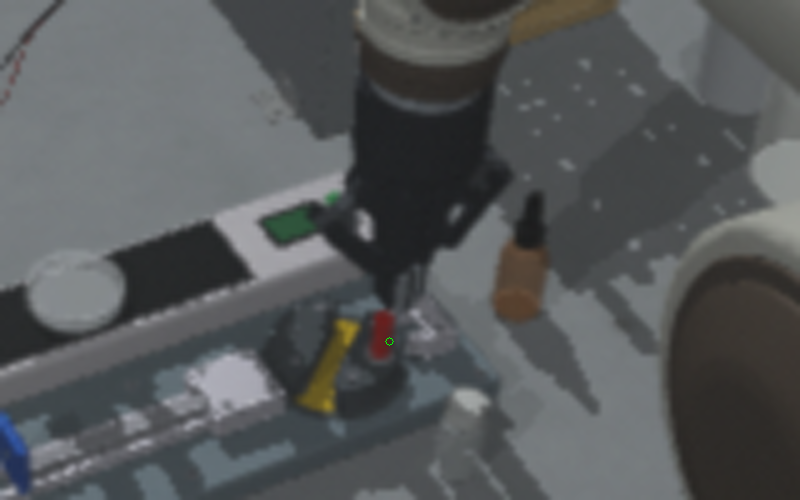

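```bash
python3 - <<'E'
from h import *
o=sensors.get_obs()
for z in(.056,.066,.076,.086,.096):print(z,plane('scene',(371,232.4),z)[:2].round(4),wplane(o,(326,296),z)[:2].round(4))
E
(python3 -m jog '[[[0,-0.25,0,0,0],[0,-0.25,0,0,0],[0,0,0,0,0]]]';python3 -m jog '[[[0,0,-0.08,0,0],[0,0,0,0,0]]]';python3 -m jog '[[[0,0,-0.08,0,0],[0,0,0,0,0]]]') | egrep 'ee_pos|t_force'
```

```text
0.056 [ 0.5064 -0.0393] [ 0.4797 -0.0179]
0.066 [ 0.498  -0.0336] [ 0.4844 -0.0177]
0.076 [ 0.4897 -0.0278] [ 0.489  -0.0174]
0.086 [ 0.4813 -0.0221] [ 0.4937 -0.0172]
0.096 [ 0.4729 -0.0164] [ 0.4984 -0.017 ]
ee_pos: [0.4878, -0.0449, 0.0558]
wrist_force: [-0.2, 0.1, 0.6]
ee_pos: [0.4875, -0.0433, 0.0512]
wrist_force: [-1.2, 1.6, -0.0]
ee_pos: [0.4875, -0.043, 0.0472]
wrist_force: [-0.1, 0.9, -0.4]
```

```bash
(python3 -m jog '[[[0,0,-0.04,0,0],[0,0,0,0,0]]]';python3 -m jog '[[[0,0,-0.04,0,0],[0,0,0,0,0]]]';python3 -m jog '[[[0,0,-0.04,0,0],[0,0,0,0,0]]]';python3 -m jog '[[[0,0,-0.04,0,0],[0,0,0,0,0]]]') | egrep 'ee_pos|t_force'
```

```text
ee_pos: [0.4877, -0.043, 0.0456]
wrist_force: [0.4, 0.4, 0.3]
ee_pos: [0.4877, -0.0431, 0.0436]
wrist_force: [-0.0, -0.1, -0.4]
ee_pos: [0.4877, -0.0431, 0.0416]
wrist_force: [0.4, 0.2, -0.1]
ee_pos: [0.4877, -0.0431, 0.0396]
wrist_force: [-0.9, -0.2, 0.3]
```

```bash
(python3 -m jog '[[[0,0,-0.06,0,0],[0,0,0,0,0]]]';python3 -m jog '[[[0,0.12,0,0,0],[0,0.1,0,0,0],[0,0,0,0,0]]]';python3 -m jog '[[[0,0.06,0,0,0],[0,0,0,0,0]]]';python3 -m jog '[[[0,0.06,0,0,0],[0,0,0,0,0]]]') | egrep 'ee_pos|t_force'
python3 - <<'E'
from h import *
o=sensors.get_obs();im=camera('wrist');cv2.imwrite('pics/w5.png',cv2.resize(im[110:350,80:400],None,fx=2,fy=2));print(blobs(im,(150,150,420,330),red,40),o['ee_pos'])
E
```

```text
ee_pos: [0.4876, -0.0431, 0.0364]
wrist_force: [0.5, -0.2, 0.6]
ee_pos: [0.4879, -0.0314, 0.037]
wrist_force: [-0.3, 0.1, -0.1]
ee_pos: [0.488, -0.0289, 0.0371]
wrist_force: [-0.9, 0.1, 0.6]
ee_pos: [0.4879, -0.0262, 0.0371]
wrist_force: [-1.1, -1.4, 2.3]
[([296.8, 292.9], [282, 272, 30, 48, 936])] [ 0.48794448 -0.02622682  0.03708164]
```

View pics/w5.png

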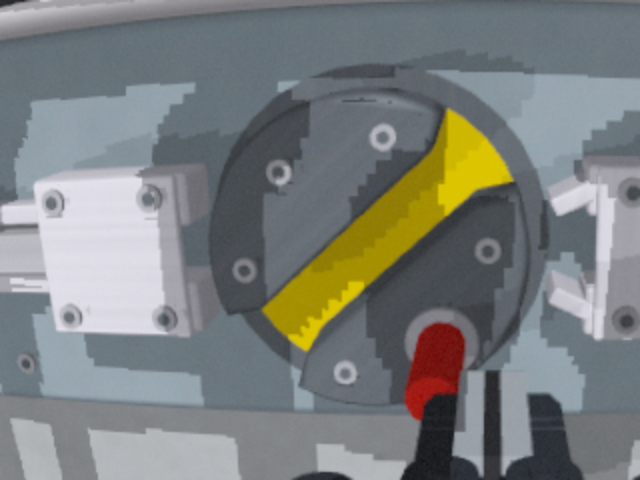

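```bash
(python3 -m jog '[[[0,0.06,0,0,0],[0,0.06,0,0,0],[0,0,0,0,0]]]';python3 -m jog '[[[0,0.06,0,0,0],[0,0.06,0,0,0],[0,0,0,0,0]]]') | egrep 'ee_pos|t_force'
cat >> h.py <<'E'
def ang():
    o=sensors.get_obs();im=camera('wrist')
    hsv=cv2.cvtColor(im,cv2.COLOR_BGR2HSV);m=cv2.inRange(hsv,(20,130,60),(35,255,255));m[:80]=0;m[330:]=0
    n,l,s,_=cv2.connectedComponentsWithStats(m);k=1+s[1:,4].argmax();ys,xs=np.where(l==k)
    P=np.array([wplane(o,(x,y),.03)[:2] for x,y in zip(xs[::5]+.0,ys[::5]+.0)])
    c,(w,h),a=cv2.minAreaRect((P*1000).astype(np.float32));v=np.linalg.svd(P-P.mean(0),full_matrices=False)[2][0];v*=np.sign(v[1])
    print('slot centre',P.mean(0).round(4),'dir deg from +y',np.degrees(np.arctan2(-v[0],v[1])).round(1),'rect',np.round(c,1),round(w),round(h),a)
    b=blobs(im,(100,150,420,330),red,40);print(b);print(o['ee_pos'],o['wrist_force'],o['time']);return im
E
python3 -c "
from h import *
ang()"
```

```text
ee_pos: [0.4858, -0.0225, 0.037]
wrist_force: [-11.5, -15.1, 9.7]
ee_pos: [0.4864, -0.0153, 0.0371]
wrist_force: [-8.2, -7.3, 8.1]
slot centre [0.5119 0.0035] dir deg from +y 19.8 rect [509.9   5.1] 20 76 22.011104583740234
[([296.8, 299.2], [284, 281, 29, 49, 697])]
[ 0.48638589 -0.01529516  0.03706666] [-8.21159487 -7.33961667  8.14875225] 6.75
```

```bash
(python3 -m jog '[[[0,0.07,0,0,0],[0,0.06,0,0,0],[0,0,0,0,0]]]') | egrep 'ee_pos|t_force'
python3 -c "
from h import *
ang()"
```

```text
ee_pos: [0.4868, -0.0081, 0.037]
wrist_force: [-7.4, -3.9, 6.8]
slot centre [0.5107 0.0049] dir deg from +y 4.0 rect [509.5   5.9] 19 76 5.332614421844482
[([296.4, 301.6], [284, 284, 29, 46, 598])]
[ 0.48684707 -0.00805331  0.0370169 ] [-7.38431075 -3.88764466  6.80685549] 7.1
```

```bash
(python3 -m jog '[[[0,-0.3,0,0,0],[0,-0.3,0.2,0,0],[0,0,0.9,0,0],[0,0.2,0.9,0,0],[0,0.8,0.3,0,0],[-0.2,0.9,0,0,0],[-0.2,0.9,0,0,0],[0,0,0,0,0]]]') | egrep 'ee_pos|t_force'
python3 -c "
from h import *
im=ang();cv2.imwrite('pics/w6.png',im)
print(blobs(im,(0,80,640,300),blue,100))"
```

```text
ee_pos: [0.471, 0.0619, 0.152]
wrist_force: [-0.1, 0.1, 0.4]
slot centre [0.5109 0.009 ] dir deg from +y 3.4 rect [509.9   7.5] 23 77 0.761619508266449
[([409.4, 228.1], [399, 216, 21, 25, 355])]
[0.47097433 0.06186288 0.15196527] [-0.06205377  0.13960187  0.37081397] 7.95
[([138.6, 175.9], [126, 153, 27, 48, 1126]), ([19.4, 212.4], [12, 199, 15, 27, 213])]
```

View pics/w6.png

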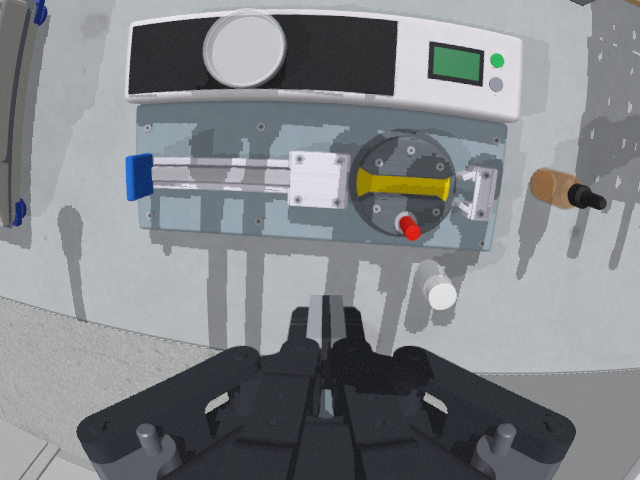

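```bash
python3 -c "
from h import *
o=sensors.get_obs()
for p,z in(((127,157),.071),((127,199),.071),((152,153),.071),((151,196),.071)):print(wplane(o,p,z).round(4))
print(wplane(o,(482,193),.0445),wplane(o,(319,180),.0445))
"
(python3 -m jog '[[[0.2,0.9,0,0,0],[0.2,0.9,0,0,0],[0.2,0.9,0,0,0],[0,0.9,0,0,0],[0,0.6,0,0,0],[0,0,0,0,0],[0,0,0,0,0]]]')| egrep 'ee_pos|t_force'
```

```text
[0.5185 0.2235 0.071 ]
[0.4852 0.2234 0.071 ]
[0.5224 0.2007 0.071 ]
[0.4892 0.2009 0.071 ]
[ 0.5158213  -0.05732428  0.0445    ] [0.50870216 0.07404946 0.0445    ]
ee_pos: [0.5202, 0.1713, 0.152]
wrist_force: [0.4, -1.1, -0.1]
```

```bash

(python3 -m jog '[[[-0.2,0.5,0,0,0],[-0.2,0.5,0,0,0],[0,0.5,0,0,0],[0,0.5,0,0,0],[0,0,0,0,0],[0,0,0,0,0]]]')| egrep 'ee_pos|t_force|rot'
```

```text
ee_pos: [0.514, 0.2266, 0.1522]
tcp_rot: [-171.6, 0.1, 19.1]
wrist_force: [-0.1, -0.3, -0.9]
```

```bash
python3 -c "
from h import *
o=sensors.get_obs();print(np.round(o['q'],1),o['tcp_rot'],o['ee_pos'],o['qd'])"
```

```text
[ 19.    5.8   5.7  90.1   8.4 179.9] [-1.71628469e+02  1.41897850e-01  1.90800937e+01] [0.51404745 0.22659257 0.15215448] [-0.64623123 -0.55105804 -0.39107355  0.12641195  0.02257166 -0.03469718]
```

```bash

(python3 -m jog '[[[0,0,0,1,0],[0,0,0,1,0],[0,0,0,1,0],[0,0,0,1,0],[0,0,0,1,0],[0,0,0,1,0],[0,0,0,1,0],[0,0,0,1,0]]]';python3 -m jog '[[[0,0,0,1,0],[0,0,0,1,0],[0,0,0,1,0],[0,0,0,1,0],[0,0,0,1,0],[0,0,0,1,0],[0,0,0,1,0],[0,0,0,0,0]]]')| egrep 'ee_pos|t_force|rot'
```

```text
ee_pos: [0.5141, 0.2258, 0.1524]
tcp_rot: [-171.6, 0.1, 59.2]
wrist_force: [-0.3, 0.2, 0.7]
ee_pos: [0.514, 0.2261, 0.1523]
tcp_rot: [-171.6, 0.1, 94.1]
wrist_force: [-0.6, -0.1, -0.0]
```

```bash

(python3 -m jog '[[[-0.15,0.3,0,0,0],[-0.15,0.3,0,0,0],[0,0.2,0,0,0],[0,0,0,0,0]]]';python3 -m jog '[[[0,0,-0.5,0,0],[0,0,-0.5,0,0],[0,0,-0.5,0,0],[0,0,-0.4,0,0],[0,0,-0.3,0,0],[0,0,0,0,0],[0,0,0,0,0]]]')| egrep 'ee_pos|t_force|rot'
python3 - <<'E'
from h import *
o=sensors.get_obs();print(np.round(o['q'],1));cv2.imwrite('pics/w7.png',camera('wrist'))
E
```

```text
ee_pos: [0.4986, 0.2678, 0.1524]
tcp_rot: [-171.6, 0.1, 94.1]
wrist_force: [0.2, -0.2, -1.3]
ee_pos: [0.4992, 0.2662, 0.043]
tcp_rot: [-171.6, 0.1, 94.0]
wrist_force: [0.9, 0.3, 0.1]
[ 26.3  15.5   4.6  87.    3.1 112.1]
```

View pics/w7.png

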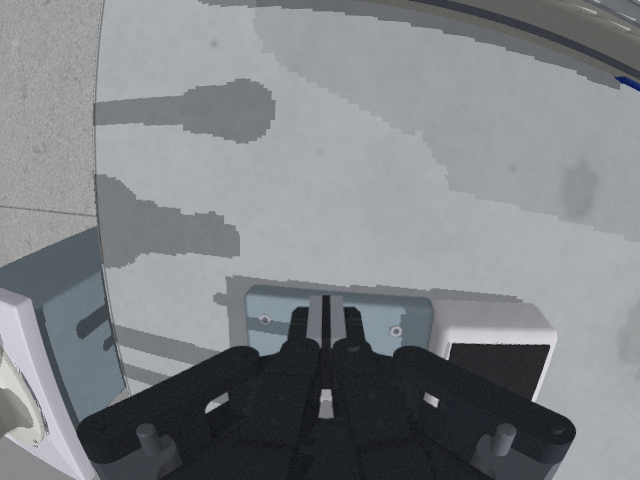

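```bash

(python3 -m jog '[[[0,0,-0.2,0,0],[0,0,-0.14,0,0],[0,0,0,0,0]]]';python3 -m jog '[[[0,-0.15,0,0,0],[0,-0.15,0,0,0],[0,0,0,0,0]]]';python3 -m jog '[[[0.01,-0.1,0,0,0],[0,-0.1,0,0,0],[0,0,0,0,0]]]';python3 -m jog '[[[0.01,-0.1,0,0,0],[0,-0.1,0,0,0],[0,0,0,0,0]]]')| egrep 'ee_pos|t_force'
python3 - <<'E'
from h import *
s=camera('scene');cv2.imwrite('pics/s8.png',cv2.resize(s[200:290,262:412],None,fx=5,fy=5,interpolation=cv2.INTER_CUBIC));print(blobs(s,(262,200,395,285),blue))
E
```

```text
ee_pos: [0.4984, 0.2659, 0.0243]
wrist_force: [-0.7, -0.3, 0.4]
ee_pos: [0.4992, 0.2501, 0.0258]
wrist_force: [0.4, 0.0, 0.0]
ee_pos: [0.4996, 0.2405, 0.0256]
wrist_force: [0.1, -0.0, 0.4]
ee_pos: [0.5001, 0.2306, 0.0255]
wrist_force: [0.1, -0.5, -0.8]
[([294.9, 256.5], [293, 252, 5, 9, 23])]
```

View pics/s8.png

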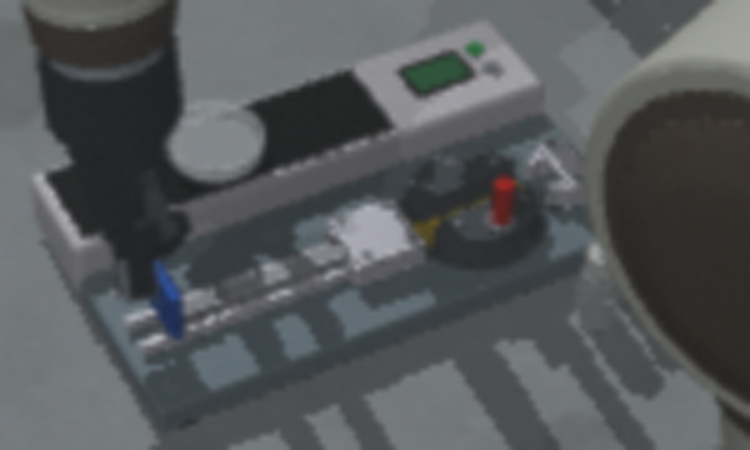

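```bash

(python3 -m jog '[[[0.01,-0.15,0,0,0],[0.01,-0.15,0,0,0],[0.01,-0.15,0,0,0],[0,0,0,0,0]]]';python3 -m jog '[[[0.01,-0.2,0,0,0],[0.01,-0.2,0,0,0],[0.01,-0.2,0,0,0],[0.01,-0.2,0,0,0],[0,0,0,0,0]]]')| egrep 'ee_pos|t_force'
python3 - <<'E'
from h import *
s=camera('scene');print(blobs(s,(262,200,395,285),blue));print([proj('scene',[.5115-.049*y,.005+y,.053]) for y in(.22,.15,.102)])
E
```

```text
ee_pos: [0.5016, 0.2075, 0.0255]
wrist_force: [0.0, -0.7, -0.6]
ee_pos: [0.5036, 0.1671, 0.0255]
wrist_force: [0.1, 0.5, 0.4]
[([315.0, 249.1], [313, 245, 5, 9, 24])]
[[np.float64(291.79612797431713), np.float64(260.2030669076372)], [np.float64(313.40087548905717), np.float64(252.264326690348)], [np.float64(327.80476663954806), np.float64(246.97156638922243)]]
```

```bash

(python3 -m jog '[[[0.01,-0.12,0,0,0],[0.01,-0.12,0,0,0],[0.01,-0.12,0,0,0],[0,-0.12,0,0,0],[0,0,0,0,0]]]';python3 -m jog '[[[0.01,-0.1,0,0,0],[0,0,0,0,0]]]';python3 -m jog '[[[0,-0.06,0,0,0],[0,0,0,0,0]]]';python3 -m jog '[[[0,-0.06,0,0,0],[0,0,0,0,0]]]')| egrep 'ee_pos|t_force'
python3 - <<'E'
from h import *
s=camera('scene');print(blobs(s,(262,200,395,285),blue))
E
```

```text
ee_pos: [0.505, 0.1438, 0.0255]
wrist_force: [-0.8, 0.2, 0.6]
ee_pos: [0.5055, 0.1392, 0.0255]
wrist_force: [-0.1, 0.5, -0.1]
ee_pos: [0.5055, 0.1364, 0.0254]
wrist_force: [0.4, 0.2, 0.1]
ee_pos: [0.5055, 0.1334, 0.0254]
wrist_force: [-0.6, 0.3, 0.5]
[([325.2, 245.8], [324, 243, 4, 6, 13])]
```

Continue in small steps until the force rises.

```bash

(python3 -m jog '[[[0,-0.06,0,0,0],[0,0,0,0,0]]]';python3 -m jog '[[[0,-0.05,0,0,0],[0,0,0,0,0]]]';python3 -m jog '[[[0,-0.05,0,0,0],[0,0,0,0,0]]]')| egrep 'ee_pos|t_force'
```

```text
ee_pos: [0.5055, 0.1304, 0.0255]
wrist_force: [0.5, 0.0, 0.4]
ee_pos: [0.5055, 0.1279, 0.0255]
wrist_force: [-0.0, -0.2, -0.6]
ee_pos: [0.5055, 0.1254, 0.0255]
wrist_force: [0.4, -0.0, 0.8]
```

```bash

(python3 -m jog '[[[0,-0.05,0,0,0],[0,0,0,0,0]]]';python3 -m jog '[[[0,-0.04,0,0,0],[0,0,0,0,0]]]';python3 -m jog '[[[0,-0.04,0,0,0],[0,0,0,0,0]]]')| egrep 'ee_pos|t_force'
python3 - <<'E'
from h import *
s=camera('scene');print(blobs(s,(262,200,395,285),blue));cv2.imwrite('pics/s9.png',cv2.resize(s[200:290,262:412],None,fx=5,fy=5,interpolation=cv2.INTER_CUBIC))
E
```

```text
ee_pos: [0.5055, 0.1229, 0.0255]
wrist_force: [0.6, 1.0, 1.0]
ee_pos: [0.5055, 0.121, 0.0255]
wrist_force: [0.6, -0.7, 0.1]
ee_pos: [0.5055, 0.119, 0.0255]
wrist_force: [0.3, -0.1, 0.3]
[([329.4, 244.4], [328, 241, 4, 7, 16])]
```

View pics/s9.png

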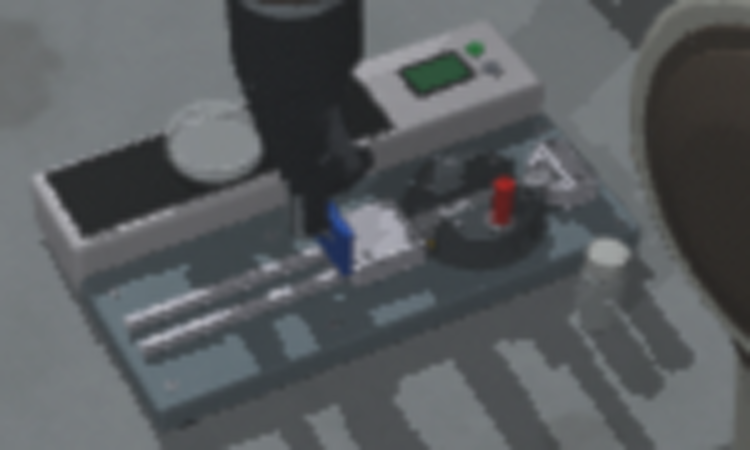

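```bash

(for i in 1; do python3 -m jog '[[[0,-0.04,0,0,0],[0,0,0,0,0]]]';python3 -m jog '[[[0,-0.04,0,0,0],[0,0,0,0,0]]]';python3 -m jog '[[[0,-0.04,0,0,0],[0,0,0,0,0]]]'; done)| egrep 'ee_pos|t_force'
```

```text
ee_pos: [0.5055, 0.1185, 0.0255]
wrist_force: [-1.2, 7.6, -0.9]
ee_pos: [0.5055, 0.1185, 0.0256]
wrist_force: [-0.2, 19.3, -2.4]
ee_pos: [0.5055, 0.1185, 0.0256]
wrist_force: [-0.5, 28.7, -2.0]
```

```bash

(python3 -m jog '[[[0,0.2,0,0,0],[0,0.4,0,0,0],[0,0.4,0,0,0],[0,0.3,0.2,0,0],[0,0,0.8,0,0],[0,0,0.8,0,0],[-0.3,0,0.6,0,0],[0,0,0,0,0]]]';python3 -m jog '[[[-0.6,0,0,0,0],[-0.6,0,0,0,0],[-0.6,0,0,0,0],[0,0,0,0,0],[0,0,0,0,0]]]')| egrep 'time|ee_pos|t_force'
python3 - <<'E'
from h import *
s=camera('scene');print(blobs(s,(262,200,395,285),blue));t=camera('top');print(blobs(t,(270,205,380,280),blue))
a=np.hstack([cv2.resize(s[200:290,262:392],None,fx=3,fy=4),cv2.resize(t[210:300,270:400],None,fx=3,fy=4)]);cv2.imwrite('pics/s10.png',a)
E
```

```text
time: 18.05
ee_pos: [0.4913, 0.1787, 0.151]
wrist_force: [1.6, -0.2, 0.2]
time: 18.55
ee_pos: [0.4005, 0.1782, 0.1458]
wrist_force: [0.2, -0.0, 0.3]
[([328.5, 243.4], [326, 240, 6, 8, 25])]
[([319.7, 251.1], [319, 247, 2, 10, 14])]
```

View pics/s10.png

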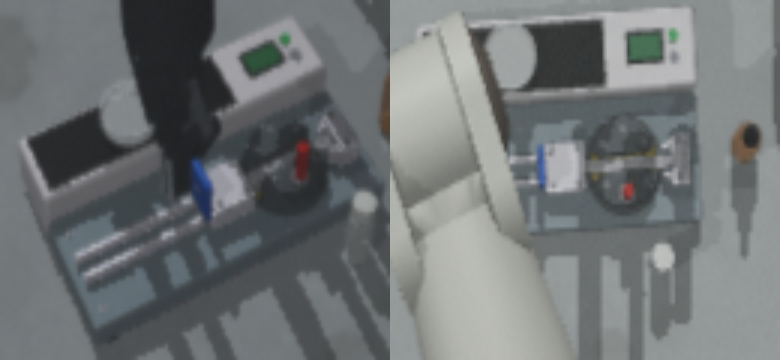

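The plate is against the guide, the bar is through the slot and into the keeper, and the arm is clear.

```bash
python3 -c "
from workcell import ticket
print(ticket.job_done())"
```

```text
the job is handed in; nothing more can be done
None
```

The shaker shaft is locked and the job handed in at about 18.6 s: the slot is in line, the bar is through it into the keeper with its end plate hard against the guide, and the arm is drawn back clear; the hand-in returned no verdict.

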